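Lamp off and tack test of a cast resin coaster

TASK

Switch off the curing lamp by pressing the larger of the two round buttons on its white control box fully down and letting it come up again, and do not press the small one. Then tack-test the large hexagonal coaster on the baking tray: lightly touch its top face near the middle with the fingertips for a moment, without shoving or picking it up, and withdraw. Do not touch the other castings, and leave everything else on the desk where it stands.

Things in the scene. Friction and masses are not known exactly. Their poses are not given: they have to be found in the camera images.
- hexagon: large regular hexagonal resin coaster, dark green, 90 mm across flats (104 mm across corners), 10 mm thick, about 85 g, lying loose and flat on the tray floor, its top face 25 mm above the desk. The one to touch. Origin at the centre of its underside, z up. The touch counts when a fingertip bears on it with any force from about 0.3 N for 0.1 s while the point midway between the two fingertips is within 30 mm of its centre seen from above; more than 20 N is too hard
- square: square casting of the same resin, 84 x 84 x 10 mm, loose on the tray; origin at the centre of its underside. Not to be touched
- disc: round casting of the same resin, 92 mm diameter, 10 mm thick, loose on the tray; origin at the centre of its underside. Not to be touched
- oblong: rectangular casting of the same resin, 56 (own x) x 96 (own y) x 10 mm, loose on the tray; origin at the centre of its underside. Not to be touched
- small_hexagon: small hexagonal casting of the same resin, 54 mm across flats, 10 mm thick, loose on the tray; origin at the centre of its underside. Not to be touched
- tray: plain metal baking tray, 290 (own x) x 430 (own y) mm, 22 mm high outside, floor and walls 5 mm thick, held in place on springy rubber feet 10 mm high, so that its rim is 32 mm above the desk; pressed down it gives about 1 mm per 3 N, 8 mm at most, and springs back up; origin at the centre of its underside, 10 mm above the desk. The five castings and the cup stand on its floor in two rows of three, their centres about 130 mm apart, in any order
- cup: clear mixing cup standing on the tray among the castings, 52 mm wide at the rim, 50 mm high; origin at the centre of its underside
- lamp_box: white control box of the curing lamp, 100 (own x) x 150 (own y) x 40 mm, fixed to the desk right of the tray; origin at the centre of its underside. Two grey round buttons in black housings stand on its top, 80 mm apart along its own y: the large one on the +y side, the small one on the -y side
- power_top (a point): centre of the top of the large button (30 mm diameter), about 62 mm above the desk when up, moving down with the button. It is pressed straight down
- power (a joint): travel of the large button: 0 up, 0.006 m fully down; a spring pushes it back up, fully down takes about 5 N; pressed to 0.004 or more counts as fully down
- dimmer_top (a point): centre of the top of the small button (16 mm diameter), about 60 mm above the desk when up. Not to be pressed
- dimmer (a joint): travel of the small button: 0 up, 0.004 m fully down
- resin: clear bottle with a black cap, 60 mm diameter, 170 mm high, upright on the left; origin at the centre of its underside
- hardener: the same bottle with a white cap, beside it
- pigment: small grey jar, 44 mm diameter, 60 mm high, upright beyond the lamp's control box; origin at the centre of its underside
- magnifier: black hand magnifier lying flat, handle along its own x from the origin at the handle's end, about 175 mm long, 12 mm high, on the right
Things that resemble listed ones, but are neither listed nor needed, are in the scene too. What is shaped like the lamp_box but orange is not meant.

How it is judged:
On the way, in this order (a step that is already met when the one before it is completed fails the run):
1. the large button is pressed fully down (value of joint power above 0.004 m), for 0.02 s.
2. the large button is up again (value of joint power below 0.0015 m), for 0.02 s.
3. the fingertips touch the large hexagonal coaster near the middle of its face (contact force between the fingers and hexagon above 0.3 N and horizontal distance between the grasp point and hexagon below 0.03 m), for 0.1 s.
At the end, for the whole second after the job is handed in: The large button has come up again (within 1.5 mm), the small one is up, the large hexagon lies at rest within 8 mm of where it lay, and all other castings, the cup, bottles, jar and magnifier are within 8 mm of their places (value of joint each of power, dimmer below 0.0015 m and distance of each of hexagon, square, disc, oblong, small_hexagon, cup, resin, hardener, pigment, magnifier from where it was at the start of the episode below 0.008 m and linear speed of hexagon below 0.01 m/s); the robot touches nothing.
It fails at once if the small button is pressed (more than 1.5 mm) (value of joint dimmer above 0.0015 m).
It fails at once if the coaster is pressed hard (over 20 N) (contact force between any of the fingers, the arm and hexagon above 20 N).
It fails at once if the coaster is shoved or lifted (moved over 8 mm) (distance of hexagon from where it was at the start of the episode above 0.008 m).
It fails at once if another casting is touched (contact force between any of the fingers, the arm and square above 0.3 N or contact force between any of the fingers, the arm and disc above 0.3 N or contact force between any of the fingers, the arm and oblong above 0.3 N or contact force between any of the fingers, the arm and small_hexagon above 0.3 N).
It fails at once if a bystander is disturbed (moved over 8 mm) (distance of any of square, disc, oblong, small_hexagon, cup, resin, hardener, pigment, magnifier from where it was at the start of the episode above 0.008 m).
It also fails if it takes over 40 s, if anything falls off the work surface, if the arm or the gripper's body presses on something with over 40 N, if the wrist force passes 120 N, or if a joint passes its speed limit or range.

ROBOT

A 6-joint arm with a two-finger parallel gripper is mounted at the origin on the work surface. World frame = base frame: x ahead of the robot, y to its left, z up, the work surface at z = 0. Lengths are in m, angles in rad, forces in N, time in s.
With the tool pointing down it reaches from about 0.35 to 1 m from the base axis. Payload 7.1 kg.
Tool frame: the origin (TCP) lies at the very end of the fingers, on their centre line; the grasp point (between the pads) lies 19 mm behind it; z points along the fingers, y is the line along which they close (so a half turn about z gives the same grasp; the last joint's range is limited). The gripper opens to 85 mm and grips with 20 to 120 N. Pads are 22 mm wide; open, the fingers measure 114 mm over their backs; the gripper's body (76 mm by 85 mm) begins 54 mm behind the grasp point. The pads swing forward as they close: fully open they stand 13 mm farther back than shut.
Start: joints at [1.32, 0.423, 1.63, -0, 1.089, -0.019], TCP at [0.144, 0.608, 0.231] pointing down, gripper open.
Joint ranges: [-3, 3], [-0.9, 2.11], [0.09, 2.58], [-1.31, 4.45], [0.11, 2.69], [-2.54, 2.54]. Speed limits (rad/s): [2.39, 2.39, 3.01, 3.14, 3.14, 3.14].

INTERFACE

Orientations are given as a unit quaternion [w, x, y, z].
In Python, from plant import * gives the robot as it stands.
- The arm moves only by the tool apply_moves, never from a script. Its argument "moves" is a list of rows, each a list of 4 numbers: the shift along the tool's x, y, z in cm, then the turn about the tool's z in degrees. A call has 1 to 5 rows; each row is the pose to reach, as a shift and turn from the pose commanded when the call began, along the tool's axes at that moment; what a row does not reach only later rows make up. A row lasts 1/10 s, in which the tool goes at most 50 mm and 8.59 degrees, less where a joint would pass 70% of its speed; a pose out of reach is approached as far as the arm can. A call with a gripper value outside its range is refused whole. "jaw" is the finger opening in cm, from 0 to 8.54, set as the call begins (left out, the last holds). The fingers move at their own pace and stop on an object; the grip force is fixed at half the most. Time passes only in rows, so rows that repeat a pose let the fingers close. It gives the time, the measured TCP pose, the force, the opening and the grip force at its end, in the units of the state.
- state(): the state, without advancing time (a new reading comes with each control period).
- get_image(name): name is "scene" or "side" or "wrist"; returns a dict with "pixels" (384x512x3 uint8, blue, green, red), "K" (3x3 intrinsics, pixels), "eye" and "attitude" of the camera in the world; the wrist camera has in their place "hand_eye" (4x4, takes a point from camera to tool coordinates, whose origin is the TCP and whose axes are the flange's). Camera axes: x right, y up, looking along -z (the intrinsics and any distortion apply to the point x, -y, -z); pixel columns grow to the right and rows downward; lengths in m; the calibration is good to about 2 mm. A picture is of the moment at which its call begins: read the wrist's pose just before it. There is no depth.
- finish_job(): hands the job in; it is judged then, once.
The state is a dict: "time": time; "joint_positions": joint angles; "qd": joint speeds; "tau": joint torques, N m; "eef_pos": TCP position; "eef_rot": TCP orientation; "force": force on the tool from outside, world axes, zero at the start; "moment": the same for the moment, N m; "width": finger opening in m; "gripper_force": force on a finger pad.
Only numpy, scipy, OpenCV 4.12 (cv2) and the standard library are available. Lean on these libraries where they do the work, as an engineer would, in place of code of your own. Each camera call takes 0.05 s, during which the arm holds its last target. There are 200 camera calls.

## Working session

There is one attempt and no reset: what is moved stays moved. The work goes in short steps, Python scripts to look and compute and a tool call to move; the robot and the scene stay as the last step left them, time stands still between calls to the robot, and variables do not carry over. Pictures are saved under pics/ and viewed, at most 10 in all, crops included, and the job is handed in when it is done.

Besides the shell and the picture viewer there is one more tool, called after "Call:" by a JSON object that holds its "op" and its "data", one argument or row to a line. apply_moves: Moves the arm, as the interface text tells. Its arguments: {"type":"object","properties":{"moves":{"type":"array","items":{"type":"array","items":{"type":"number"}}},"jaw":{"type":"number"}},"required":["moves"]}

```bash
mkdir -p pics; python3 - <<'E'
from plant import *
import cv2,numpy as np
s=state();print(s)
for n in ["scene","side"]:
    d=get_image(n);cv2.imwrite(f"pics/{n}0.png",d["pixels"]);np.savez(f"{n}0.npz",**{k:np.array(v) for k,v in d.items()})
    print({k:v for k,v in d.items() if k!="pixels"})
E
```

```text
{'time': 0.0, 'joint_positions': array([ 1.31998488e+00,  4.23810963e-01,  1.63070026e+00, -2.55068132e-05,
        1.08860852e+00, -1.90005272e-02]), 'qd': array([-0.00144388, -0.00277487, -0.00074126, -0.00179865,  0.00172693,
        0.00030256]), 'tau': array([-3.48204803e-04, -5.57369971e+01, -2.81751841e+01,  7.90938088e-05,
        6.88931585e-03,  7.44867464e-06]), 'eef_pos': array([0.14343246, 0.60775127, 0.23056032]), 'eef_rot': array([-9.15022600e-05,  1.15640201e-01,  9.93290874e-01, -7.58124947e-04]), 'force': array([ 0.56351814, -0.18790122,  0.2900383 ]), 'moment': array([-0.03841901, -0.03372885,  0.05486721]), 'gripper_force': 0.0, 'width': 0.08540326696629971}
{'K': array([[436.62428489,   0.        , 255.11329929],
       [  0.        , 436.62428489, 191.75047975],
       [  0.        ,   0.        ,   1.        ]]), 'eye': array([1.10752489, 0.73492163, 1.18022997]), 'attitude': array([0.3284315 , 0.12702599, 0.33205454, 0.87506396])}
{'K': array([[350.77979814,   0.        , 254.8003023 ],
       [  0.        , 350.77979814, 188.93334115],
       [  0.        ,   0.        ,   1.        ]]), 'eye': array([ 0.13849422, -0.90908151,  0.83098322]), 'attitude': array([ 0.88227487,  0.43522976, -0.08494186, -0.15795883])}
```

View pics/scene0.png

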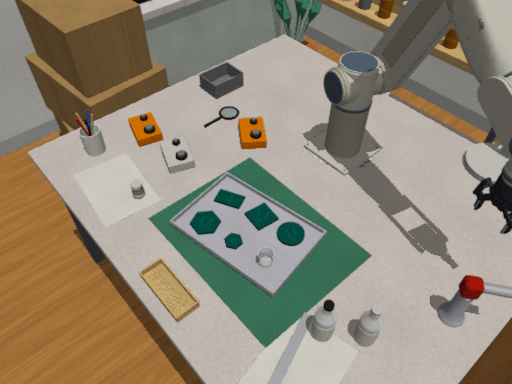

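View pics/side0.png

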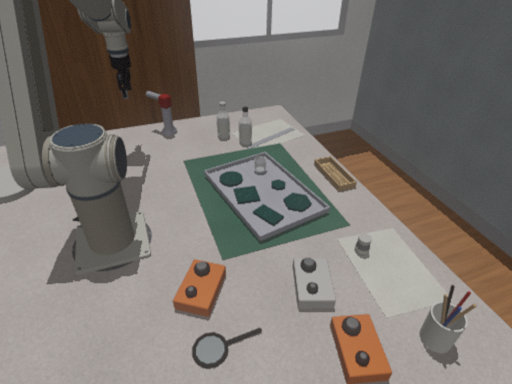

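The scene view shows the large hexagon at about (206,222) and the white box at (177,153), with buttons near (181,155) and (176,141). In the side view the hexagon is at (297,202), the large button at (309,265) and the small one at (312,288). I'll enlarge both for a better reading.

```bash
cat > h.py <<'E'
import numpy as np,cv2
from scipy.spatial.transform import Rotation as R
def rot(q): return R.from_quat([q[1],q[2],q[3],q[0]]).as_matrix()
def onplane(K,eye,A,uv,z):
    u,v=uv; d=A@np.array([(u-K[0,2])/K[0,0],-(v-K[1,2])/K[1,1],-1.])
    return eye+d*(z-eye[2])/d[2]
def fixed(n,uv,z):
    d=np.load(n+"0.npz"); return onplane(d["K"],d["eye"],rot(d["attitude"]),uv,z)
E
python3 - <<'E'
from h import *
for n,uv,z in [("scene",(206,222),.025),("side",(297,202),.025),("scene",(181,155),.062),("side",(309,265),.062),("scene",(176,141),.06),("side",(312,288),.06),("scene",(265,258),.06),("side",(260,160),.06)]:
    print(n,uv,fixed(n,uv,z).round(3))
a=cv2.imread("pics/scene0.png")[120:260,130:340];b=cv2.imread("pics/side0.png")[160:320,200:360]
cv2.imwrite("pics/c.png",np.hstack([cv2.resize(a,None,fx=2,fy=2,interpolation=2),cv2.copyMakeBorder(cv2.resize(b,(374,374)),0,0,0,0,0)[:280]]) if 0 else cv2.resize(b,(600,600),interpolation=2))
E
```

```text
scene (206, 222) [ 0.639 -0.041  0.025]
side (297, 202) [ 0.637 -0.049  0.025]
scene (181, 155) [ 0.535 -0.327  0.062]
side (309, 265) [ 0.522 -0.352  0.062]
scene (176, 141) [ 0.504 -0.405  0.06 ]
side (312, 288) [ 0.494 -0.423  0.06 ]
scene (265, 258) [0.601 0.21  0.06 ]
side (260, 160) [0.592 0.207 0.06 ]
```

View pics/c.png

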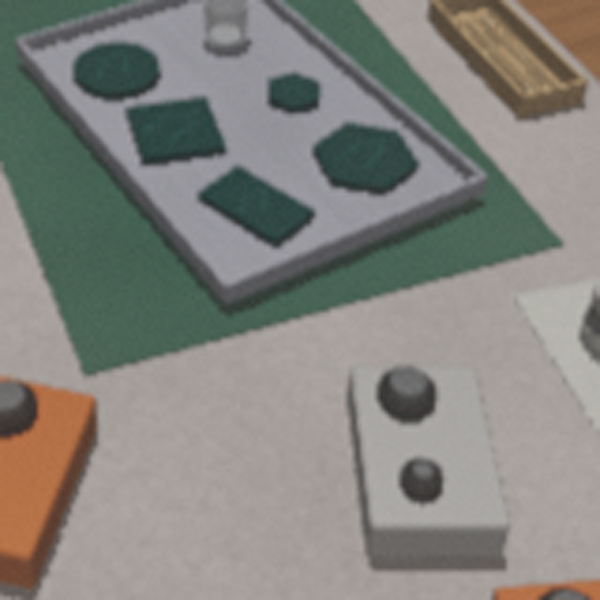

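The crop puts the hexagon centre at side pixel (297.6,202.1). The large button top is at (308.5,262), on the tray side, and the small button at (312.5,287.5), nearer the camera.

```bash
cat >> h.py <<'E'
def delta(s,t):
    return (100*rot(s["eef_rot"]).T@(np.array(t)-s["eef_pos"])).round(2)
def tri(uv1,uv2):
    P=[];D=[]
    for n,uv in(("scene",uv1),("side",uv2)):
        e=np.load(n+"0.npz")["eye"];d=fixed(n,uv,0.)-e;d/=np.linalg.norm(d);P.append(e);D.append(np.eye(3)-np.outer(d,d))
    return np.linalg.solve(sum(D),sum(d@p for d,p in zip(D,P)))
E
python3 - <<'E'
from h import *
from plant import *
s=state()
print("red",tri((471,287),(165,100)),"cap",tri((328,306),(245,110)),"cap2",tri((375,312),(223,104)))
print("btn",tri((182,153),(308.5,262)),"small",tri((175,141),(312.5,286.5)))
print(rot(s["eef_rot"]).round(3))
for t in [(.4,.35,.26),(.5,.1,.26),(.527,-.34,.2)]: print(t,delta(s,t))
E
```

```text
red [0.3018918  0.6796643  0.16545358] cap [0.62110983 0.46899255 0.15950382] cap2 [0.54535752 0.55825705 0.16166227]
btn [ 0.52599074 -0.33811828  0.05809494] small [ 0.50201724 -0.41513139  0.0521063 ]
[[-0.973  0.23  -0.   ]
 [ 0.23   0.973 -0.001]
 [ 0.    -0.001 -1.   ]]
(0.4, 0.35, 0.26) [-30.89 -19.2   -2.91]
(0.5, 0.1, 0.26) [-46.37 -41.23  -2.88]
(0.527, -0.34, 0.2) [-59.1  -83.43   3.18]
```

Call:
{"op": "apply_moves", "data": {
  "moves": [
    [-31, -19, -3, 0],
    [-31, -19, -3, 0],
    [-31, -19, -3, 0],
    [-31, -19, -3, 0],
    [-31, -19, -3, 0]
  ],
  "jaw": 0
}}

```text
time: 0.6
eef_pos: [0.3213, 0.4311, 0.2518]
eef_rot: [-0.0, 0.115, 0.993, -0.0]
force: [1.5, 0.7, 0.5]
width: 0.0126
gripper_force: 0.0
```

Call:
{"op": "apply_moves", "data": {
  "moves": [
    [-20, -26, 0, 0],
    [-20, -26, 0, 0],
    [-20, -26, 0, 0],
    [-20, -26, 0, 0],
    [-20, -26, 0, 0]
  ]
}}

```text
time: 1.1
eef_pos: [0.4235, 0.2029, 0.2518]
eef_rot: [-0.0, 0.116, 0.993, -0.0]
force: [1.1, 0.7, -0.1]
width: -0.0001
gripper_force: 0.0
```

```bash
python3 - <<'E'
from h import *
from plant import *
s=state();print(s["time"],s["eef_pos"],s["eef_rot"],s["width"],s["joint_positions"])
for t in [(.5,.0,.26),(.58,-.18,.26),(.527,-.33,.2)]: print(t,delta(s,t))
E
```

```text
1.1 [0.42349948 0.20291717 0.25182125] [-1.64548076e-05  1.15529633e-01  9.93304034e-01 -1.78371271e-05] -7.055683042661335e-05 [ 4.21489508e-01  1.65463693e-01  1.94323644e+00 -1.60743919e-05
  1.03293905e+00 -9.17722212e-01]
(0.5, 0.0, 0.26) [-12.1  -17.99  -0.82]
(0.58, -0.18, 0.26) [-24.02 -33.68  -0.82]
(0.527, -0.33, 0.2) [-22.31 -49.49   5.18]
```

Call:
{"op": "apply_moves", "data": {
  "moves": [
    [-22, -27, 0, 0],
    [-22, -27, 0, 0],
    [-22, -27, 0, 0],
    [-22, -27, 0, 0],
    [-22, -27, 0, 0]
  ]
}}

```text
time: 1.6
eef_pos: [0.5327, -0.0221, 0.2517]
eef_rot: [-0.0, 0.116, 0.993, 0.0]
force: [0.4, -0.5, 0.2]
width: -0.0002
gripper_force: 0.0
```

Call:
{"op": "apply_moves", "data": {
  "moves": [
    [-3, -24, 5, 0],
    [-3, -24, 5, 0],
    [-3, -24, 5, 0],
    [-3, -24, 5, 0],
    [-3, -24, 5, 0]
  ]
}}

```text
time: 2.1
eef_pos: [0.5056, -0.2625, 0.2012]
eef_rot: [-0.0, 0.116, 0.993, 0.0]
force: [0.6, 0.1, 0.5]
width: 0.0001
gripper_force: 0.0
```

Call:
{"op": "apply_moves", "data": {
  "moves": [
    [0, -3, 0, 0],
    [0, -3, 0, 0],
    [0, -3, 0, 0]
  ]
}}

```text
time: 2.4
eef_pos: [0.499, -0.2899, 0.2014]
eef_rot: [-0.0, 0.117, 0.993, 0.0]
force: [0.8, -0.0, -0.3]
width: -0.0001
gripper_force: 0.0
```

```bash
cat >> h.py <<'E'
def wrist(name,get_image,state):
    s=state();d=get_image("wrist");cv2.imwrite(f"pics/{name}.png",d["pixels"])
    np.savez(name+".npz",K=d["K"],H=d["hand_eye"],p=s["eef_pos"],q=s["eef_rot"])
    return s
def wcam(name):
    w=np.load(name+".npz");Rt=rot(w["q"]);return w["K"],Rt@w["H"][:3,3]+w["p"],Rt@w["H"][:3,:3]
E
python3 - <<'E'
from h import *
from plant import *
s=wrist("w1",get_image,state);print(s["time"],s["eef_pos"],s["force"])
print(wcam("w1"), delta(s,(.526,-.338,.1)))
E
```

```text
2.4 [ 0.49904357 -0.28992009  0.20140567] [ 0.80216317 -0.00949726 -0.34520858]
(array([[330.40266214,   0.        , 255.04740333],
       [  0.        , 330.40266214, 188.72025526],
       [  0.        ,   0.        ,   1.        ]]), array([ 0.41707724, -0.27041913,  0.34346396]), array([[ 2.31209607e-01, -9.19061409e-01, -3.19168050e-01],
       [ 9.72903893e-01,  2.18536475e-01,  7.54971767e-02],
       [ 3.63318892e-04, -3.27975511e-01,  9.44686155e-01]])) [-3.74 -4.06 10.13]
```

View pics/w1.png

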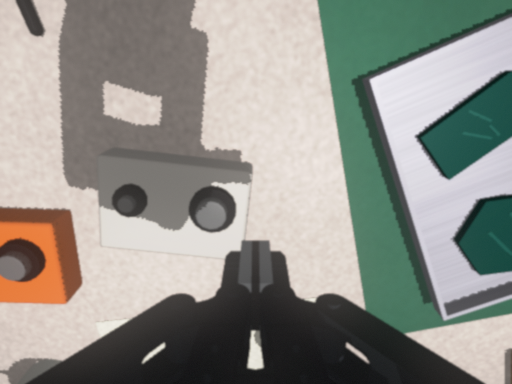

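The wrist view shows the large button top centred at about (213,210), the small one at (129,200), and the hexagon at the right edge around (500,235).

```bash
python3 - <<'E'
from h import *
from plant import *
s=state()
b=onplane(*wcam("w1"),(213,210),.062);print(b,onplane(*wcam("w1"),(129,200),.06),fixed("scene",(182,153),.062),fixed("side",(308.5,262),.062))
print(delta(s,(b[0],b[1],.072)))
E
```

```text
[ 0.52341347 -0.33544683  0.062     ] [ 0.49672733 -0.40829616  0.06      ] [ 0.52639178 -0.33328046  0.062     ] [ 0.52575178 -0.34194163  0.062     ]
[-3.42 -3.96 12.95]
```

Call:
{"op": "apply_moves", "data": {
  "moves": [
    [-3.4, -4, 2, 0],
    [-3.4, -4, 6, 0],
    [-3.4, -4, 9, 0],
    [-3.4, -4, 12, 0],
    [-3.4, -4, 12.5, 0]
  ]
}}

```text
time: 2.95
eef_pos: [0.5218, -0.3334, 0.0735]
eef_rot: [-0.003, 0.115, 0.993, 0.002]
force: [0.3, 0.8, -0.1]
width: -0.0001
gripper_force: 0.0
```

Call:
{"op": "apply_moves", "data": {
  "moves": [
    [0, 0, 0.5, 0],
    [0, 0, 1.0, 0],
    [0, 0, 1.5, 0],
    [0, 0, 1.5, 0]
  ]
}}

```text
time: 3.35
eef_pos: [0.5237, -0.3364, 0.0624]
eef_rot: [0.0, 0.116, 0.993, -0.0]
force: [0.5, -0.7, 0.0]
width: -0.0
gripper_force: 0.0
```

Call:
{"op": "apply_moves", "data": {
  "moves": [
    [0, 0, 0.2, 0],
    [0, 0, 0.4, 0],
    [0, 0, 0.5, 0],
    [0, 0, 0.5, 0]
  ]
}}

```text
time: 3.75
eef_pos: [0.5239, -0.3367, 0.0573]
eef_rot: [0.001, 0.116, 0.993, -0.0]
force: [0.0, 0.9, 4.0]
width: 0.0004
gripper_force: 2.1
```

Call:
{"op": "apply_moves", "data": {
  "moves": [
    [0, 0, 0.1, 0],
    [0, 0, 0.15, 0],
    [0, 0, 0.15, 0]
  ]
}}

```text
time: 4.05
eef_pos: [0.5239, -0.3367, 0.056]
eef_rot: [0.0, 0.116, 0.993, -0.0]
force: [-0.2, 1.6, 8.6]
width: -0.0001
gripper_force: 4.0
```

The button has bottomed out: 8.6 N at z = 0.056. Next I withdraw and go towards the hexagon.

Call:
{"op": "apply_moves", "data": {
  "moves": [
    [0, 0, -2, 0],
    [0, 0, -5, 0],
    [0, 0, -9, 0],
    [0, 0, -13, 0],
    [0, 0, -13, 0]
  ]
}}

```text
time: 4.55
eef_pos: [0.5261, -0.3384, 0.1909]
eef_rot: [0.004, 0.116, 0.993, -0.002]
force: [-0.3, -1.9, -0.1]
width: -0.0001
gripper_force: 0.0
```

```bash
python3 - <<'E'
from h import *
from plant import *
s=state();print(s["eef_pos"],s["force"])
print(delta(s,(.6,-.08,.18)))
E
```

```text
[ 0.52609932 -0.33842743  0.19085576] [-0.30157828 -1.87375123 -0.07144243]
[-1.25 26.85  1.  ]
```

Call:
{"op": "apply_moves", "data": {
  "moves": [
    [-1.2, 27, 1, 0],
    [-1.2, 27, 1, 0],
    [-1.2, 27, 1, 0],
    [-1.2, 27, 1, 0],
    [-1.2, 27, 1, 0]
  ]
}}

```text
time: 5.05
eef_pos: [0.5912, -0.0943, 0.1751]
eef_rot: [-0.001, 0.116, 0.993, -0.0]
force: [-0.0, -1.1, 0.2]
width: -0.0005
gripper_force: 0.0
```

Call:
{"op": "apply_moves", "data": {
  "moves": [
    [0, 2, 0, 0],
    [0, 2, 0, 0],
    [0, 2, 0, 0]
  ]
}}

```text
time: 5.35
eef_pos: [0.5957, -0.0765, 0.1753]
eef_rot: [-0.001, 0.115, 0.993, -0.0]
force: [0.2, -0.7, -0.0]
width: -0.0001
gripper_force: 0.0
```

```bash
python3 - <<'E'
from h import *
from plant import *
s=wrist("w2",get_image,state);print(s["time"],s["eef_pos"],s["force"])
E
```

```text
5.35 [ 0.59568605 -0.07647572  0.17529774] [ 0.18562451 -0.71088601 -0.00897058]
```

View pics/w2.png

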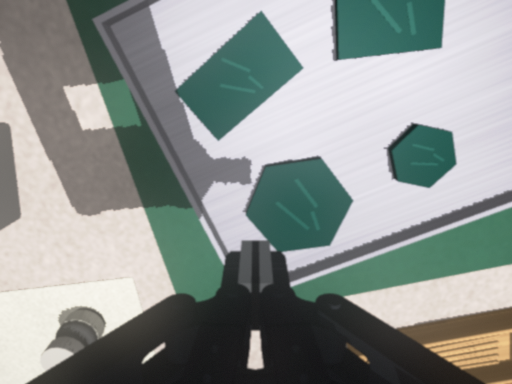

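The hexagon's corners run from (246,207) to (353,201) and from (264,163) to (329,245), so its centre is about (299,204).

```bash
python3 - <<'E'
from h import *
from plant import *
s=state()
b=onplane(*wcam("w2"),(299,204),.025);print(b,delta(s,(b[0],b[1],.04)))
E
```

```text
[ 0.63692248 -0.0432188   0.025     ] [-3.25  4.26 13.54]
```

Call:
{"op": "apply_moves", "data": {
  "moves": [
    [-3.2, 4.2, 3, 0],
    [-3.2, 4.2, 7, 0],
    [-3.2, 4.2, 10.5, 0],
    [-3.2, 4.2, 13, 0],
    [-3.2, 4.2, 13, 0]
  ]
}}

```text
time: 5.9
eef_pos: [0.6336, -0.0445, 0.0421]
eef_rot: [-0.004, 0.117, 0.993, -0.0]
force: [0.2, 0.4, -0.3]
width: -0.0001
gripper_force: 0.0
```

Call:
{"op": "apply_moves", "data": {
  "moves": [
    [0, 0, 0.4, 0],
    [0, 0, 0.8, 0],
    [0, 0, 1.2, 0],
    [0, 0, 1.5, 0],
    [0, 0, 1.5, 0]
  ]
}}

```text
time: 6.4
eef_pos: [0.6371, -0.0431, 0.0314]
eef_rot: [0.0, 0.116, 0.993, -0.0]
force: [-0.3, 0.0, 0.1]
width: 0.0002
gripper_force: 0.0
```

Call:
{"op": "apply_moves", "data": {
  "moves": [
    [0, 0, 0.2, 0],
    [0, 0, 0.4, 0],
    [0, 0, 0.6, 0],
    [0, 0, 0.6, 0],
    [0, 0, 0.6, 0]
  ]
}}

```text
time: 6.9
eef_pos: [0.637, -0.043, 0.0251]
eef_rot: [-0.0, 0.116, 0.993, -0.0]
force: [-0.5, -0.1, -0.2]
width: 0.0
gripper_force: 0.0
```

Call:
{"op": "apply_moves", "data": {
  "moves": [
    [0, 0, 0.1, 0],
    [0, 0, 0.15, 0],
    [0, 0, 0.15, 0],
    [0, 0, 0.15, 0]
  ]
}}

```text
time: 7.3
eef_pos: [0.637, -0.0431, 0.0239]
eef_rot: [0.0, 0.116, 0.993, 0.0]
force: [-1.4, 0.2, 5.0]
width: -0.0001
gripper_force: 2.5
```

Call:
{"op": "apply_moves", "data": {
  "moves": [
    [0, 0, 0, 0],
    [0, 0, 0, 0]
  ]
}}

```text
time: 7.5
eef_pos: [0.637, -0.043, 0.024]
eef_rot: [0.0, 0.116, 0.993, 0.0]
force: [-1.4, -0.2, 4.0]
width: 0.0003
gripper_force: 2.5
```

Call:
{"op": "apply_moves", "data": {
  "moves": [
    [0, 0, -0.3, 0],
    [0, 0, -1.5, 0],
    [0, 0, -5, 0],
    [0, 0, -9, 0],
    [0, 0, -13, 0]
  ]
}}

```text
time: 8.0
eef_pos: [0.6367, -0.0431, 0.1554]
eef_rot: [-0.0, 0.116, 0.993, -0.0]
force: [0.4, 0.5, 0.7]
width: -0.0003
gripper_force: 0.0
```

Call:
{"op": "apply_moves", "data": {
  "moves": [
    [4, -4, -2, 0],
    [4, -4, -2, 0],
    [4, -4, -2, 0],
    [4, -4, -2, 0]
  ]
}}

```text
time: 8.4
eef_pos: [0.5893, -0.0727, 0.1736]
eef_rot: [0.0, 0.116, 0.993, 0.0]
force: [0.1, 0.0, 0.4]
width: 0.0
gripper_force: 0.0
```

```bash
python3 - <<'E'
from h import *
from plant import *
s=wrist("w3",get_image,state);print(s["time"],s["eef_pos"],s["force"])
E
```

```text
8.4 [ 0.58927386 -0.07273603  0.17363987] [0.05626813 0.04434441 0.38842641]
```

View pics/w3.png

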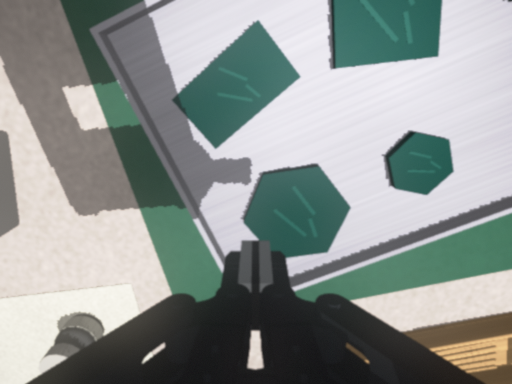

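The hexagon is now at about (297,211). The tray and the other castings show the same shift in the image, so nothing has moved. I'm handing the job in.

```bash
python3 -c "
from plant import *
print(finish_job())"
```

```text
the job is handed in; nothing more can be done
None
```

I pressed the large button fully down (8.6 N) and let it up, touched the hexagon near its middle at about 4–5 N and withdrew; the last picture shows the hexagon and nearby castings unmoved, and the job is handed in, though no verdict came back.

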